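# Stand the tipped solvent tin up and put it back in the corner of the bottle lane

### The job

The flat-sided cleaner tin has fallen over on the repair bench. Stand it upright on its foot on the open bench, clear of the plywood lane, and let go; then take it again and set it gently, cap up, in the free corner of the lane beside the can and the jar, with its broad side flush against the back fence and its narrow side flush against the end stop. Leave the can and the jar standing where they are, and do not push the other things on the bench about.

Things in the scene. Friction and masses are not known exactly. Their poses are not given: they have to be found in the camera images.
- tin: Rectangular steel tin, paper band, round black screw cap. Body 40 (x) by 58 (y) by 126 mm (z), a 4 mm step (30 by 46), then the cap, 26 mm across, 20 tall, top 150 mm above the foot. Origin: centre of the foot; z points to the cap. Starts lying on a broad (58 mm wide) side on the bench, x vertical. About 0.35 kg, centre of mass 65 mm from the foot.
- caddy: Plywood bottle lane, fixed. Origin: its centre at bench height; x to the back fence (away from the robot), y along the lane to the end stop, z up. Floor 6 mm thick, x -35 to 45, y -120 to 120 mm. Back fence: inner face x = 35 mm, 10 thick, full length. End stop: inner face y = 115 mm, 10 thick. Both rise to z = 66 mm. Front (-x) and other end open.
- place (a point): Where the centre of the tin's foot belongs: on the lane's floor (z = 6 mm), in the corner, 20 mm from the back fence's inner face and 29 mm from the end stop's inner face. Axes as the lane's: the tin's 40 mm direction goes along x, either way round.
- can: Bystander standing in the lane: plain aluminium can, 52 mm across, 118 mm tall. Origin: centre of its foot. The can or the jar (they may swap) stands next to the tin's corner, leaving 12 to 21 mm to spare beside the tin.
- jar: Bystander standing in the lane: glass jar with steel lid, 54 mm across, 90 mm tall. Origin: centre of its foot.
- tub: Bystander: clear open plastic tub, 84 mm across, 45 mm tall. Origin: centre of its underside.
- tape: Bystander: roll of black tape lying flat, 80 mm across, 25 mm tall. Origin: centre of its underside.
- driver: Bystander: screwdriver lying on the bench, 160 mm long, along its x axis. Origin near its middle.
- tweezers: Bystander: steel tweezers lying on the bench, 120 mm long, 6 mm tall. Origin: middle of the underside.
- drive: Bystander: flat aluminium disk drive, 100 by 70 by 14 mm, lying on the bench. Origin: centre of its underside.
Not all that is in view belongs to the job. What is shaped like the tin but purple is not meant.

How it is judged:
By the outcome, as a careful person would: the job done as asked, in the order asked, and still so for the second after the job is handed in, with the robot touching nothing.
It also fails if it takes over 58 s, if anything falls off the work surface, if the arm or the gripper's body presses on something with over 40 N, if the wrist force passes 120 N, or if a joint passes its speed limit or range.

### The arm

A 7-joint arm with a two-finger parallel gripper is mounted at the origin on the work surface. World frame = base frame: x ahead of the robot, y to its left, z up, the work surface at z = 0. Lengths are in m, angles in rad, forces in N, time in s.
With the tool pointing down it reaches from about 0.425 to 0.875 m from the base axis. Payload 8.4 kg.
Tool frame: the origin (TCP) lies at the very end of the fingers, on their centre line; the grasp point (between the pads) lies 19 mm behind it; z points along the fingers, y is the line along which they close (so a half turn about z gives the same grasp; the last joint's range is limited). The gripper opens to 85 mm and grips with 20 to 120 N. Pads are 22 mm wide; open, the fingers measure 114 mm over their backs; the gripper's body (76 mm by 85 mm) begins 54 mm behind the grasp point. The pads swing forward as they close: fully open they stand 13 mm farther back than shut.
Start: joints at [1.115, 0.333, 0.04, 1.465, -0.013, 1.343, -0.059], TCP at [0.227, -0.609, 0.231] pointing down, gripper open.
Joint ranges: [-2.58, 2.58], [-0.38, 2.09], [-1.3, 1.39], [0.25, 2.4], [-1.5, 4.64], [0.08, 2.09], [-2.65, 2.65]. Speed limits (rad/s): [2.22, 2.22, 2.79, 2.79, 3.14, 3.14, 3.14].

### API

Orientations are given as a unit quaternion [w, x, y, z].
In Python, from plant import env gives the robot as it stands. Calls block until the motion is done:
- env.reach(position, orientation): joint-space move of the TCP to a pose.
- env.servo_line(position, attitude=None, max_speed=0.15): straight line of the TCP; attitude=None keeps the orientation; max_speed is the mean speed in m/s.
- env.movej(angles): joint-space move.
- env.move_gripper(opening, effort=None): finger opening in m; effort is the grip in N (None keeps the last); returns when the fingers have stopped.
- env.dwell(seconds).
- env.ik(position, orientation): joint angles nearest the present ones, or None.
- env.get_obs(): the state.
- env.snapshot(name): name is "side" or "top" or "wrist"; returns a dict with "color" (420x560x3 uint8, blue, green, red), "fx", "fy", "cx", "cy" (pixels), "k1" (the pictures are not rectified: a ray, as slopes to the right and down, at radius r is drawn at 1 + k1 r^2 times it, then the intrinsics apply), "T" (4x4, takes a point from camera to world coordinates); the wrist camera has in their place "T_tool_cam" (4x4, takes a point from camera to tool coordinates, whose origin is the TCP and whose axes are the flange's). Camera axes: x right, y down, z forward; pixel columns grow to the right and rows downward; lengths in m; the calibration is good to about 2 mm. A picture is of the moment at which its call begins: read the wrist's pose just before it. There is no depth.
A pose or a line that the arm cannot do raises env.Unreachable and nothing moves.
- env.job_done(): hands the job in; it is judged then, once.
The state is a dict: "time": time; "joint_pos": joint angles; "qvel": joint speeds; "effort": joint torques, N m; "position": TCP position; "tool_rot": TCP orientation; "force": force on the tool from outside, world axes, zero at the start; "torque": the same for the moment, N m; "gripper_width": finger opening in m; "grip_force": force on a finger pad.
Only numpy, scipy, OpenCV 4.12 (cv2) and the standard library are available. Lean on these libraries where they do the work, as an engineer would, in place of code of your own. Each camera call takes 0.05 s, during which the arm holds its last target. There are 200 camera calls.

## Working session

There is one attempt and no reset: what is moved stays moved. The work goes in short steps, each a Python script; the robot and the scene stay as the last script left them, time stands still between calls to the robot, and variables do not carry over. Pictures are saved under pics/ and viewed, at most 10 in all, crops included, and the job is handed in when it is done.

```bash
ls; mkdir -p pics; python3 - <<'E'
from plant import env
import cv2,numpy as np
for n in ("side","top"):
    s=env.snapshot(n); cv2.imwrite(f"pics/{n}0.png",s["color"]); print(n,[round(s[k],4) for k in("fx","fy","cx","cy","k1")]); print(np.round(s["T"],4).tolist())
s=env.snapshot("wrist");print(np.round(s["T_tool_cam"],4).tolist())
o=env.get_obs();print(o)
E
```

```text
pics
side [381.9892, 381.9892, 280.9969, 214.3769, -0.0246]
[[-0.8896, -0.3169, 0.3289, 0.1151], [-0.4566, 0.6002, -0.6568, 0.6494], [0.0107, -0.7344, -0.6786, 0.7493], [0.0, 0.0, 0.0, 1.0]]
top [460.4077, 460.4077, 277.5873, 210.6047, -0.0607]
[[0.0178, -0.9842, 0.1764, 0.2359], [-0.9998, -0.0187, -0.0038, -0.018], [0.007, -0.1763, -0.9843, 1.2674], [0.0, 0.0, 0.0, 1.0]]
[[0.0007, -0.9476, -0.3193, 0.082], [1.0, 0.001, -0.0007, -0.0009], [0.0009, -0.3193, 0.9476, -0.1437], [0.0, 0.0, 0.0, 1.0]]
{'time': 0.15, 'joint_pos': array([ 1.11480149,  0.33375751,  0.03986729,  1.46606843, -0.0134193 ,
        1.34329349, -0.05850547]), 'qvel': array([-0.00050111, -0.00267197,  0.00097949, -0.00173759, -0.00090298,
       -0.00111364, -0.00054819]), 'effort': array([ 3.02074252e-03, -6.59038782e+01,  1.36740938e+00, -4.05866182e+01,
        1.69656950e-02,  9.60600155e-03, -8.58093517e-05]), 'position': array([ 0.22689366, -0.60873457,  0.23061958]), 'tool_rot': array([-6.14333977e-04,  9.84130763e-01,  1.77443634e-01, -1.41928789e-04]), 'force': array([-0.08803221, -0.11610838,  0.64461629]), 'torque': array([ 0.04312113, -0.02435983, -0.00619144]), 'grip_force': 0.0, 'gripper_width': 0.08527244078629054}
```

View pics/top0.png

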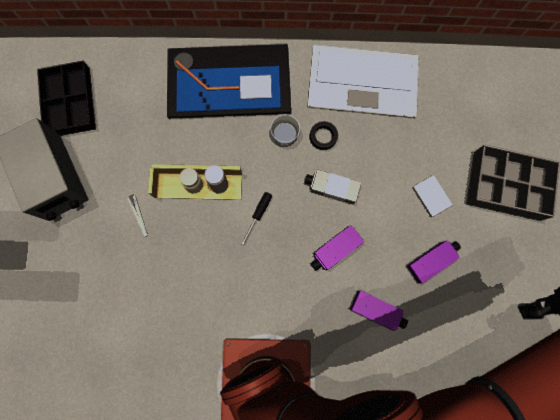

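View pics/side0.png

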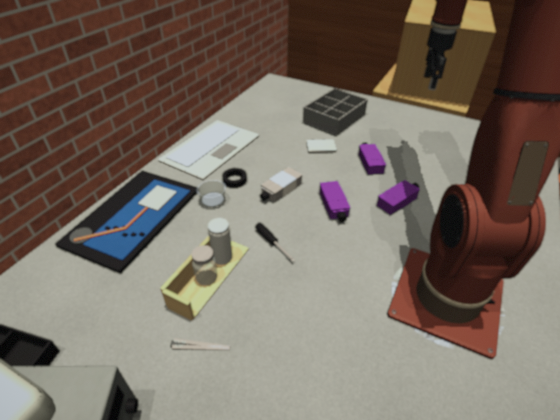

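Four tin-shaped things appear in the top view. Three are purple decoys, at (338,248), (435,262) and (378,310). The cream one with the paper band, at (335,187) with its black cap at (308,181), fits the description. The lane spans (150–242, 165–200), with the end stop at the left (+y) and the fence at the top (+x). The jar is at (190,180), next to the corner, and the can is at (215,177). I'll confirm in a crop.

```bash
python3 - <<'E'
import cv2,numpy as np
t=cv2.imread("pics/top0.png")
a=cv2.resize(t[158:208,142:252],None,fx=6,fy=6,interpolation=cv2.INTER_CUBIC)
b=cv2.resize(t[163:213,296:376],None,fx=6,fy=6,interpolation=cv2.INTER_CUBIC)
o=np.zeros((600,660,3),np.uint8);o[:300]=a;o[300:,:480]=b
cv2.imwrite("pics/crop0.png",o)
E
```

```text
(no output)
```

View pics/crop0.png

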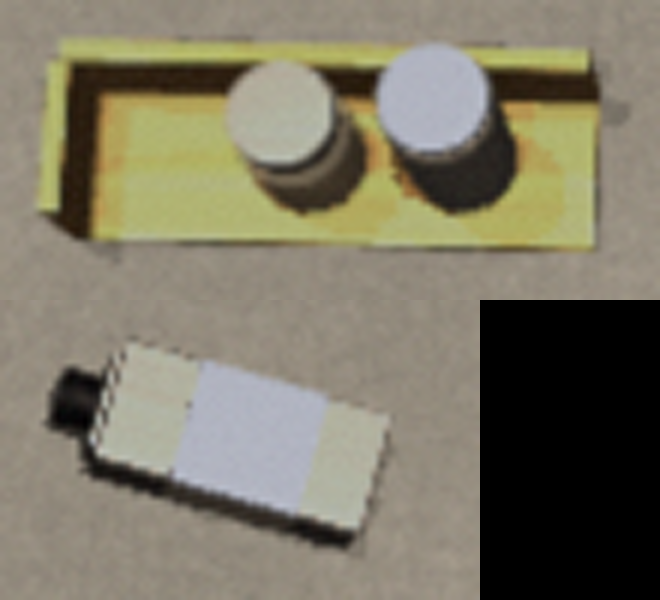

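The crop confirms it: the cream tin with a white band and round black cap, cap to the left, and the jar (lower, cream lid) next to the corner. Next I'll fit poses from the crop corners.

```bash
cat > h.py <<'E'
import numpy as np, cv2
from scipy.optimize import least_squares
from scipy.spatial.transform import Rotation as R
def cam(s,Tw=None):
    T=s["T"] if "T" in s else Tw@s["T_tool_cam"]
    return dict(T=T,**{k:s[k] for k in("fx","fy","cx","cy","k1")})
def proj(c,P):
    P=np.atleast_2d(P); q=(P-c["T"][:3,3])@c["T"][:3,:3]; a=q[:,:2]/q[:,2:]
    a=a*(1+c["k1"]*(a**2).sum(1,keepdims=True)); return a*[c["fx"],c["fy"]]+[c["cx"],c["cy"]]
def back(c,uv,z):
    return least_squares(lambda p:(proj(c,[p[0],p[1],z])-uv).ravel(),[.5,0]).x
def fit(c,model,uv,x0):   # planar pose x,y,yaw of model points
    def w(p):
        m=np.array(model,float).copy(); C,S=np.cos(p[2]),np.sin(p[2])
        return np.c_[p[0]+C*m[:,0]-S*m[:,1],p[1]+S*m[:,0]+C*m[:,1],m[:,2]]
    r=least_squares(lambda p:(proj(c,w(p))-uv).ravel(),x0,x_scale=[.01,.01,.1]); return r.x,r.fun.reshape(-1,2)
def tool_T(o):
    T=np.eye(4);q=o["tool_rot"];T[:3,:3]=R.from_quat([q[1],q[2],q[3],q[0]]).as_matrix();T[:3,3]=o["position"];return T
def quat(M):
    q=R.from_matrix(M).as_quat();return np.r_[q[3],q[:3]]
def frame(app,close):   # tool z = app, tool y ~ close
    z=np.array(app,float);z/=np.linalg.norm(z);y=np.array(close,float);y-=z*(y@z);y/=np.linalg.norm(y);return np.c_[np.cross(y,z),y,z]
E
python3 - <<'E'
from plant import env
from h import *
c=cam(env.snapshot("top"))
px=lambda L,ox,oy:(np.array(L,float)+.5)/6-.5+[ox,oy]
lu=px([(590,70),(588,50),(60,40),(595,247),(40,210),(58,212),(70,62)],142,158)
lm=np.array([(35,-120,66),(45,-120,66),(45,120,66),(-35,-120,6),(-35,125,66),(-35,115,66),(35,115,66)])/1e3
p,r=fit(c,lm,lu,[.55,.15,0]);print("lane",p,np.round(r,1).tolist())
# tin: model x along axis to cap (from foot), y width, z height
tu=px([(128,42),(95,143),(390,118),(355,230)],296,163)
for s in (1,):
    tm=np.array([(126,-29,40),(126,29,40),(0,-29,40),(0,29,40)])/1e3
    p,r=fit(c,tm,tu,[.5,-.15,1.8]);print("tin",p,np.degrees(p[2]),np.round(r,1).tolist())
print("jar lid",back(c,px([(281,115)],142,158)[0],.09),"can",back(c,px([(434,98)],142,158)[0],.118))
for n,uv,z in (("drv1",(268,195),.02),("drv2",(243,244),.01),("tub",(285,131),.04),("tape",(324,136),.02),("purple",(338,248),.04),("purplecap",(316,265),.02),("tweez",(138,215),.01)): print(n,back(c,uv,z))
E
```

```text
lane [5.27751626e-01 2.00891328e-01 4.15818737e-04] [[0.0, -0.1], [0.5, -0.3], [0.0, -0.1], [-0.1, 0.3], [-0.5, 0.4], [0.2, 0.1], [-0.1, -0.2]]
tin [ 0.51278544 -0.24156857  1.27675521] 73.1526849374161 [[0.1, -1.5], [-0.6, 1.2], [0.2, -0.4], [0.2, 0.6]]
jar lid [0.53313924 0.21411362] can [0.53476603 0.14318817]
drv1 [0.50290024 0.00454572]
drv2 [0.36658317 0.07025956]
tub [ 0.68277028 -0.03943218]
tape [ 0.67749279 -0.15089298]
purple [ 0.35736835 -0.18613306]
purplecap [ 0.31228854 -0.12914185]
tweez [0.44151316 0.36487872]
```

```bash
cat >> h.py <<'E'
d0=np.array([np.cos(1.2768),np.sin(1.2768),0]); foot=np.array([.5128,-.2416,0]); Z=np.array([0,0,1.])
STAND=np.array([.50,-.16,0]); HG=.078; ZG=.024
def poses(th,psi,sg):
    """grasp TCP frame lying, and upright frame (rotated with the tin) with horizontal approach heading psi"""
    Q=frame(-np.cos(th)*Z-np.sin(th)*d0,sg*np.cross(Z,d0))
    p=foot+HG*d0+ZG*Z+Q[:,2]*.019
    # tin lying: axis d0, up side Z, origin foot + .02 Z ; upright: axis Z, the side that was up faces -h
    h=np.array([np.cos(psi),np.sin(psi),0])
    A=np.c_[d0,Z,np.cross(d0,Z)]; B=np.c_[Z,-h,np.cross(Z,-h)]; M=B@A.T
    return Q,p,M@Q,STAND+M@(p-foot-.02*Z)
E
python3 - <<'E'
from plant import env
from h import *
for th in (15,25,35):
  for psi in (-30,0,30,60):
    for sg in(1,-1):
      Q,p,Q2,p2=poses(np.radians(th),np.radians(psi),sg)
      r=[env.ik(a,quat(b)) for a,b in((p,Q),(p-.12*Q[:,2],Q),(p2,Q2),(p2+.1*Z,Q2),(p2-.12*Q2[:,2],Q2))]
      print(th,psi,sg,[x is not None for x in r], np.round(r[2],2) if r[2] is not None else "",np.round(r[0],2) if r[0] is not None else "")
E
```

```text
15 -30 1 [True, True, False, False, False]  [ 0.92  0.7  -1.1   1.86  0.93  1.24  2.29]
15 -30 -1 [True, True, False, False, False]  [ 0.48  0.46 -0.49  1.88  0.56  1.01 -0.61]
15 0 1 [True, True, False, False, False]  [ 0.92  0.7  -1.1   1.86  0.93  1.24  2.29]
15 0 -1 [True, True, False, False, False]  [ 0.48  0.46 -0.49  1.88  0.56  1.01 -0.61]
15 30 1 [True, True, True, True, True] [ 1.58  0.72 -0.72  2.29 -1.4   0.87 -1.9 ] [ 0.92  0.7  -1.1   1.86  0.93  1.24  2.29]
15 30 -1 [True, True, True, True, True] [ 1.7   0.8  -0.85  2.28 -1.31  0.77  1.2 ] [ 0.48  0.46 -0.49  1.88  0.56  1.01 -0.61]
15 60 1 [True, True, True, True, True] [ 0.7   0.74  0.19  1.93 -1.24  1.58 -1.99] [ 0.92  0.7  -1.1   1.86  0.93  1.24  2.29]
15 60 -1 [True, True, True, True, True] [ 1.16  0.76 -0.36  1.91 -0.99  1.33  1.  ] [ 0.48  0.46 -0.49  1.88  0.56  1.01 -0.61]
25 -30 1 [True, True, False, False, False]  [ 0.81  0.77 -1.1   1.84  1.06  1.41  2.15]
25 -30 -1 [True, True, False, False, False]  [ 0.39  0.51 -0.51  1.86  0.73  1.13 -0.8 ]
25 0 1 [True, True, False, False, False]  [ 0.81  0.77 -1.1   1
[... 779 characters left out ...]
0.86  1.28 -0.94]
35 0 1 [True, True, False, False, False]  [ 0.71  0.86 -1.1   1.81  1.19  1.6   2.04]
35 0 -1 [True, True, False, False, False]  [ 0.31  0.59 -0.52  1.83  0.86  1.28 -0.94]
35 30 1 [True, True, True, True, True] [ 0.66  0.3   0.11  2.33 -1.48  0.94 -2.21] [ 0.71  0.86 -1.1   1.81  1.19  1.6   2.04]
35 30 -1 [True, True, True, True, True] [ 1.04  0.32 -0.3   2.31 -1.4   0.83  0.9 ] [ 0.31  0.59 -0.52  1.83  0.86  1.28 -0.94]
35 60 1 [True, True, True, True, True] [ 0.65  0.51  0.14  1.99 -1.05  1.28 -2.21] [ 0.71  0.86 -1.1   1.81  1.19  1.6   2.04]
35 60 -1 [True, True, True, True, True] [ 1.1   0.54 -0.39  1.96 -0.84  1.11  0.77] [ 0.31  0.59 -0.52  1.83  0.86  1.28 -0.94]
```

```bash
sed -i 's/ZG=.024/ZG=.026/' h.py; python3 - <<'E'
from plant import env
from h import *
Q,p,Q2,p2=poses(np.radians(25),np.radians(60),-1)
env.reach(p-.12*Q[:,2],quat(Q))
env.servo_line(p,max_speed=.12); o=env.get_obs();print(o["time"],o["force"],o["position"]-p)
env.move_gripper(.05,effort=70); o=env.get_obs();print("grip",o["gripper_width"],o["grip_force"],o["force"])
env.servo_line(p+.14*Z,max_speed=.15)
o=env.get_obs();print("lift",o["time"],o["gripper_width"],o["force"])
env.reach(p2+.08*Z,quat(Q2))
o=env.get_obs();print("up",o["time"],o["gripper_width"],o["grip_force"],o["force"],o["position"])
for n in("side","top"): cv2.imwrite(f"pics/{n}1.png",env.snapshot(n)["color"])
a=cv2.imread("pics/side1.png")[110:270,200:400]; b=cv2.imread("pics/top1.png")[120:280,250:450]
cv2.imwrite("pics/up1.png",np.hstack([cv2.resize(i,(400,320),interpolation=cv2.INTER_CUBIC) for i in(a,b)]))
E
```

```text
3.4917 [-0.23349757  0.00800073  0.41768853] [0.00074251 0.00048411 0.00068606]
grip 0.056833168434965116 75.64612627029419 [-1.6011466   2.21151764  6.68573817]
lift 4.95 0.05732242595957951 [-0.2368242   0.42499979 -3.70275345]
up 6.2917 0.057277070460410535 75.68244695663452 [-0.10908827 -0.25086172 -4.21424014] [ 0.50544372 -0.14908873  0.14973177]
```

View pics/up1.png

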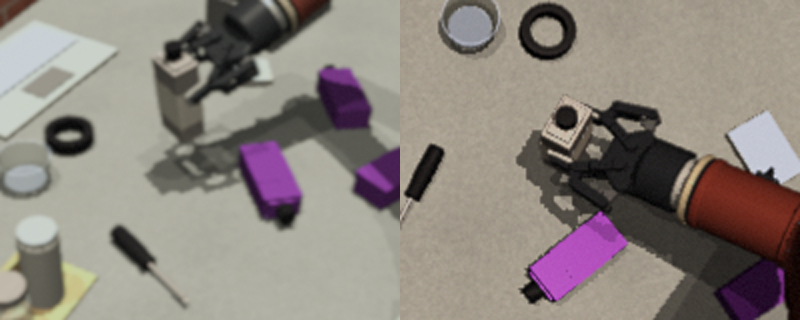

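Both views show the tin held upright, cap up, clear of everything. Next: lower it until it touches, release, and back off.

```bash
python3 - <<'E'
from plant import env
from h import *
Q,p,Q2,p2=poses(np.radians(25),np.radians(60),-1)
f0=env.get_obs()["force"][2]
env.servo_line(p2+.010*Z,max_speed=.1)
for z in np.arange(.008,-.009,-.002):
    env.servo_line(p2+z*Z,max_speed=.03); o=env.get_obs()
    if o["force"][2]-f0>4: break
print("contact z",z,o["force"],f0,o["time"])
env.dwell(.2); env.move_gripper(.085); o=env.get_obs();print("rel",o["force"],o["time"])
env.servo_line(o["position"]-.13*Q2[:,2],max_speed=.12)
o=env.get_obs();print(o["force"],o["time"])
for n in("side","top"): cv2.imwrite(f"pics/{n}2.png",env.snapshot(n)["color"])
a=cv2.imread("pics/side2.png")[110:230,230:330]; b=cv2.imread("pics/top2.png")[150:250,280:380]
cv2.imwrite("pics/up2.png",np.hstack([cv2.resize(i,(400,400*i.shape[0]//100),interpolation=cv2.INTER_CUBIC)[:400] for i in(a,b)]))
E
```

```text
contact z 0.004 [-2.27566115 -1.20042657  5.39798124] -3.6752208201135033 7.9917
rel [-0.11727618 -0.83648144  0.07934303] 8.5917
[ 0.04083429 -0.27300758 -0.10161777] 9.825
```

View pics/up2.png

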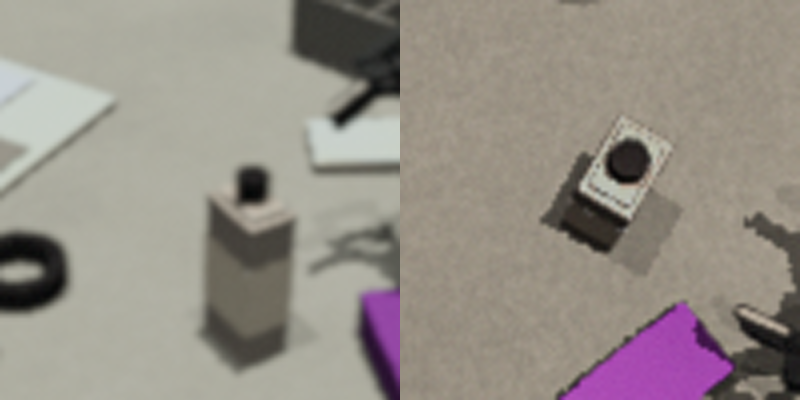

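The tin stands upright and free. Its shoulder corners in the right half are at (620,117), (672,148), (630,222) and (578,188). I'll fit its pose, then check IK for the pick and the place.

```bash
cat >> h.py <<'E'
PL=np.array([.5428,.2869,.006]); HT=.087
def down(a): return frame(-Z,[np.cos(a),np.sin(a),0])
E
python3 - <<'E'
from plant import env
from h import *
c=cam(env.snapshot("top"))
u=(np.array([(620,117),(672,148),(630,222),(578,188)],float)-[400,0]+.5)/4-.5+[280,150]
m=np.array([(20,-29,126),(-20,-29,126),(-20,29,126),(20,29,126)])/1e3
for x0 in (1.05,1.05-np.pi/2,1.05+np.pi/2,1.05+np.pi):
    p,r=fit(c,m,u,[.5,-.16,x0]);print(p,np.degrees(p[2]),np.abs(r).max())
print("cap",back(c,np.array([(628-400)/4+280,150+158/4]),.15))
o=env.get_obs();print(o["position"],o["joint_pos"].round(2))
for a in(60,240,-120):
    q=quat(down(np.radians(a)));r=env.ik(np.array([.5,-.16,HT]),q);print(a,None if r is None else r.round(2))
for a in(0,180):
    q=quat(down(np.radians(a)));print(a,[None if r is None else r.round(2) for r in(env.ik(PL+[0,0,HT],q),env.ik(PL+[0,0,HT+.15],q))])
E
```

```text
[ 0.49199203 -0.16971544  1.04320747] 59.771385349613034 0.7456062228258133
[ 0.49199203 -0.16971544  1.04320743] 59.77138313770676 0.7456064483942555
[ 0.49199203 -0.16971544  1.04320746] 59.77138472034202 0.7456062869317748
[ 0.49199203 -0.16971544  7.32639263] 419.7713766472479 0.7456071159269868
cap [ 0.4924323 -0.1693168]
[ 0.44680798 -0.25144908  0.12869336] [ 1.34  0.62 -0.41  1.8  -0.76  1.42  0.8 ]
60 [ 0.78  0.27 -0.62  1.91  0.18  1.02  1.12]
240 [ 1.22  0.48 -1.2   1.89  0.5   1.12 -2.27]
-120 [ 1.22  0.48 -1.2   1.89  0.5   1.12 -2.27]
0 [array([ 0.17,  0.56, -0.96,  1.68,  0.49,  1.17, -0.92]), array([-0.13,  0.3 , -0.53,  1.52,  0.16,  1.36, -0.68])]
180 [array([ 0.25,  0.62, -1.1 ,  1.67,  0.59,  1.21,  2.16]), array([ 0.25,  0.46, -1.1 ,  1.5 ,  0.41,  1.43,  2.29])]
```

```bash
python3 - <<'E'
from plant import env
from h import *
o=env.get_obs(); P=np.array([.4922,-.1695,0]); q=quat(down(1.0432))
env.servo_line([*o["position"][:2],.30],max_speed=.2)
env.reach(P+[0,0,.29],q)
env.servo_line(P+[0,0,HT],max_speed=.12); o=env.get_obs();print("at",o["time"],o["force"],o["position"])
env.move_gripper(.032,effort=50); o=env.get_obs();print("grip",o["gripper_width"],o["grip_force"],o["force"])
env.servo_line(P+[0,0,HT+.18],max_speed=.15); o=env.get_obs();print("lift",o["force"],o["gripper_width"])
A=PL+[-.010,-.006,0]
env.reach(A+[0,0,HT+.18],quat(down(0))); o=env.get_obs();print("over",o["time"],o["force"],o["position"]-A,o["joint_pos"].round(2))
for n in("side","top"): cv2.imwrite(f"pics/{n}3.png",env.snapshot(n)["color"])
a=cv2.imread("pics/side3.png")[170:330,130:290]; b=cv2.imread("pics/top3.png")[120:220,110:260]
cv2.imwrite("pics/up3.png",np.hstack([cv2.resize(a,(400,400)),cv2.copyMakeBorder(cv2.resize(b,(400,267)),0,133,0,0,0)]))
E
```

```text
at 13.6917 [-0.08522521  0.0872578  -0.20847096] [ 0.49259546 -0.16964181  0.08757654]
grip 0.03942092794076635 51.11859977245331 [-0.72491545 -0.91180145  2.80626438]
lift [-0.23049185 -0.17882546 -2.71533521] 0.039408368252037626
over 17.3083 [-0.11345528 -1.09832619 -4.9955523 ] [ 0.00052141 -0.00102547  0.26669118] [ 0.27  0.4  -1.08  1.48  0.36  1.47 -0.82]
```

View pics/up3.png

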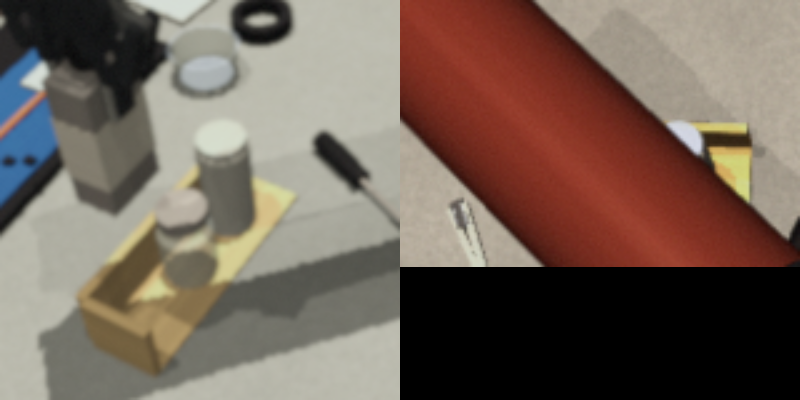

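The tin is held upright above the lane corner; its near foot corner is at side-view pixel (174.8,255.2). The jar and can are undisturbed. I'll cross-check by projecting into the side view.

```bash
python3 - <<'E'
from plant import env
from h import *
c=cam(env.snapshot("side")); A=PL+[-.010,-.006,0]; L=np.array([.5278,.2009,0])
f=lambda P:((proj(c,P)[0]-[130,170])/.4).round(1)
print("tin near foot corner pred",f(A+[-.02,.029,.18]),"seen 112,213")
print("foot corners",f(A+[-.02,-.029,.18]),f(A+[.02,.029,.18]))
for n,m in(("stop outer back top",(.045,.125,.066)),("stop outer front top",(-.035,.125,.066)),("stop outer front bottom",(-.035,.125,0)),("floor front right",(-.035,-.12,.006)),("stop inner front top",(-.035,.115,.066)),("jar lid",None)):
    print(n,f(L+m) if m else f(np.array([.533,.214,.09])))
E
```

```text
tin near foot corner pred [112.3 219.7] seen 112,213
foot corners [157.8 171.5] [ 71.9 201.6]
stop outer back top [ 70.4 298.3]
stop outer front top [144.8 334.7]
stop outer front bottom [156.4 377.4]
floor front right [297.1 192. ]
stop inner front top [152.  325.8]
jar lid [180.3 210.1]
```

Predictions agree within 2–3 mm. Next: lower beside the corner, then slide gently into contact with the fence and then the stop.

```bash
python3 - <<'E'
from plant import env
from h import *
A=PL+[-.010,-.006,0]
env.servo_line(A+[0,0,HT+.075],max_speed=.15)
env.servo_line(A+[0,0,HT+.010],max_speed=.06); env.dwell(.2); f0=env.get_obs()["force"]; print(f0,env.get_obs()["time"])
def push(p,dirn,n,thr,step=.001):
    p=np.array(p,float); b=env.get_obs()["force"]
    for i in range(n):
        p=p+step*np.array(dirn); env.servo_line(p,max_speed=.02); f=env.get_obs()["force"]
        if abs((f-b)@dirn)>thr: break
    print("push",dirn,i+1,(f-b).round(1),env.get_obs()["position"]-PL,env.get_obs()["time"]); return p
p=push(A+[0,0,HT+.010],np.array([0,0,-1]),14,3)
p=p+.001*Z; env.servo_line(p,max_speed=.02)
p=push(p,np.array([1.,0,0]),16,4)
p=push(p,np.array([0,1.,0]),14,4)
p=push(p,np.array([0,0,-1]),5,3)
cv2.imwrite("pics/side4.png",cv2.resize(env.snapshot("side")["color"][190:310,140:260],(600,600),interpolation=cv2.INTER_CUBIC))
o=env.get_obs();print(o["force"],o["torque"],o["gripper_width"])
E
```

```text
[-0.59757894  0.64180548 -3.12243314] 19.7417
push [ 0  0 -1] 10 [ 0.3 -0.8  4.2] [-0.00987903 -0.00573887  0.087352  ] 22.2417
push [1. 0. 0.] 13 [-6.3 -2.3  5.4] [ 0.00156302 -0.00575959  0.08784463] 25.7417
push [0. 1. 0.] 3 [-1.9 -5.2  2. ] [ 0.00164631 -0.0046962   0.0875856 ] 26.4917
push [ 0  0 -1] 1 [-3.  -2.2  8.1] [ 0.00173786 -0.00452759  0.08752858] 26.7417
[-11.0125766   -7.86456965  10.97352451] [-2.01177757  2.76559624 -0.29860433] 0.03972262063846138
```

View pics/side4.png

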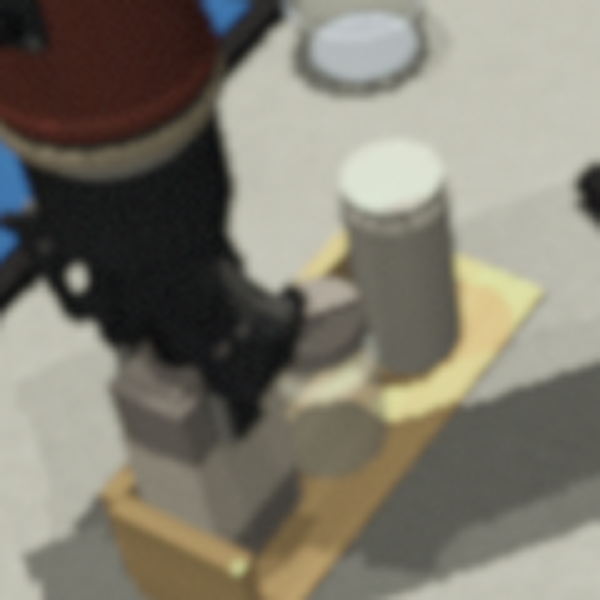

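It's in the corner region, but the y stall came early, 4.5 mm short of the estimate. That is probably friction on the floor and fence. I'll unload it and push in y again with the foot just off the floor.

```bash
cat >> h.py <<'E'
def push(env,p,dirn,n,thr,step=.001):
    p=np.array(p,float); dirn=np.array(dirn,float); b=env.get_obs()["force"]
    for i in range(n):
        p=p+step*dirn; env.servo_line(p,max_speed=.02); f=env.get_obs()["force"]
        if abs((f-b)@dirn)>thr: break
    print("push",dirn,i+1,f.round(1),((env.get_obs()["position"]-PL)*1e3).round(2),((p-PL)*1e3).round(1),env.get_obs()["time"]); return p
E
python3 - <<'E'
from plant import env
from h import *
p=PL+[.0015,-.0045,HT+.003]; env.servo_line(p,max_speed=.03); 
p=p+[-.002,0,0]; env.servo_line(p,max_speed=.03); env.dwell(.15)
o=env.get_obs();print("free",o["force"],o["torque"],((o["position"]-PL)*1e3).round(2))
p=push(env,p,[0,1,0],12,3)
E
```

```text
free [ 0.86661571 -0.18463034 -3.89170223] [ 0.06076746 -0.02658501 -0.01730175] [-0.28 -4.41 90.  ]
push [0. 1. 0.] 9 [-1.2 -6.5 -0.8] [-0.36  3.02 89.82] [-0.5  4.5 90. ] 29.7167
```

```bash
python3 - <<'E'
from plant import env
from h import *
p=PL+[-.0005,.0030,HT+.003]; env.servo_line(p,max_speed=.02); env.dwell(.1)
o=env.get_obs();print("eased y",o["force"].round(1),((o["position"]-PL)*1e3).round(2))
p=push(env,p,[1,0,0],12,2.5,.0005)
p=push(env,p,[0,0,-1],8,2.5,.0005)
env.dwell(.2); o=env.get_obs();print("pre",o["force"].round(1),o["torque"].round(2))
env.move_gripper(.075); o=env.get_obs();print("rel",o["force"].round(1),o["time"])
env.servo_line([*o["position"][:2],HT+.19],max_speed=.12)
T=tool_T(env.get_obs()); s=env.snapshot("wrist"); np.save("Tw.npy",T)
cv2.imwrite("pics/wrist5.png",s["color"]); cv2.imwrite("pics/side5.png",env.snapshot("side")["color"])
a=cv2.resize(s["color"],(400,300)); b=cv2.imread("pics/side5.png")[195:315,140:260]
cv2.imwrite("pics/v5.png",np.hstack([cv2.copyMakeBorder(a,0,100,0,0,0),cv2.resize(b,(400,400),interpolation=cv2.INTER_CUBIC)]))
print(env.get_obs()["time"])
E
```

```text
eased y [ 0.4 -3.3 -3.1] [-0.38  2.8  89.94]
push [1. 0. 0.] 2 [-2.2 -4.  -3. ] [ 0.28  2.88 89.84] [ 0.5  3.  90. ] 30.5667
push [ 0.  0. -1.] 6 [-0.6 -5.8  0.6] [ 0.95  2.88 87.47] [ 0.5  3.  87. ] 32.0667
pre [-0.4 -5.9  2. ] [-1.42  0.16 -0.1 ]
rel [ 0.8  0.2 -0.3] 32.7083
34.4917
```

View pics/v5.png

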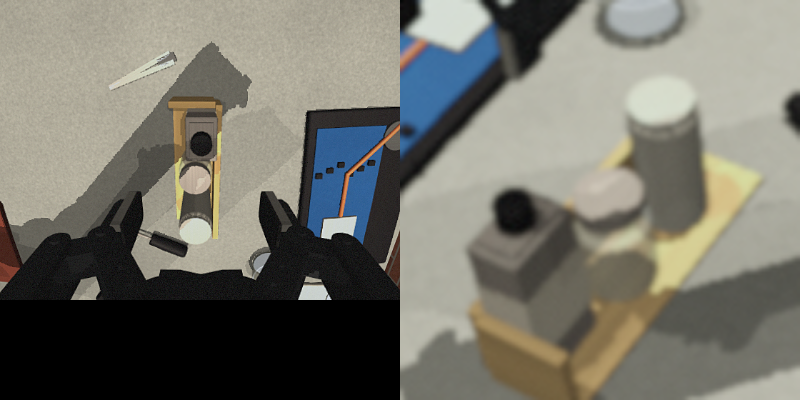

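The tin stands in the corner, with its cap at (201,143) in the reduced wrist view. I'll enlarge the crop to judge the gaps at the fence and stop.

```bash
python3 - <<'E'
import cv2,numpy as np
s=cv2.imread("pics/wrist5.png")[130:235,230:325]
s=cv2.resize(s,None,fx=5.6,fy=5.6,interpolation=cv2.INTER_CUBIC)
s=np.clip(s.astype(float)*1.6,0,255).astype(np.uint8)
cv2.imwrite("pics/w6.png",s);print(s.shape)
E
```

```text
(588, 532, 3)
```

View pics/w6.png

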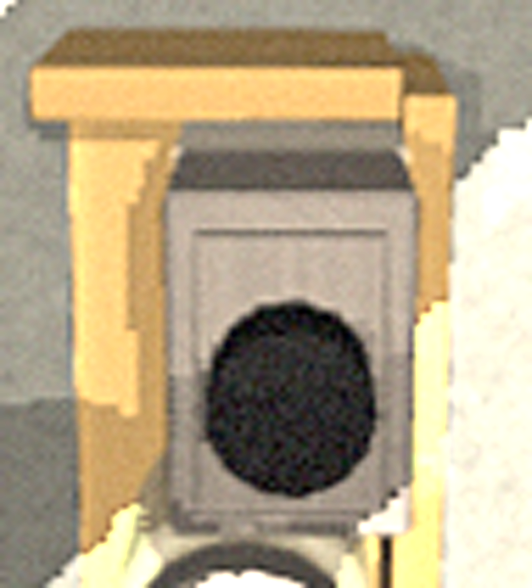

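```bash
python3 - <<'E'
from plant import env
from h import *
s=env.snapshot("wrist"); c=cam(s,np.load("Tw.npy"))
px=lambda L:(np.array(L,float)+.5)/5.6-.5+[230,130]
lm=np.array([(-35,115,66),(-35,125,66),(35,115,66),(45,115,66)])/1e3
l,r=fit(c,lm,px([(32,120),(32,67),(403,120),(457,97)])[:3],[.53,.2,0]) if 0 else fit(c,lm[:3],px([(32,120),(32,67),(403,120)]),[.53,.2,0])
tm=np.array([(-20,29,132),(20,29,132)])/1e3
t,r2=fit(c,tm,px([(168,189),(413,189)]),[.54,.28,0])
print(l,r.round(2).tolist(),t,r2.round(2).tolist())
C,S=np.cos(l[2]),np.sin(l[2]);d=t[:2]-l[:2];print("tin in lane mm",1e3*np.array([C*d[0]+S*d[1],-S*d[0]+C*d[1]]),"want 15,86; dyaw deg",np.degrees(t[2]-l[2]))
print("fence outer pred",(proj(c,[l[0]+.045,l[1]+.115,.066])[0]-[230,130])*5.6)
E
```

```text
[ 5.29129839e-01  2.02268910e-01 -3.25773676e-04] [[0.09, 0.01], [-0.28, -0.05], [0.2, 0.04]] [0.54286999 0.28796738 0.00122343] [[-1.2, 0.02], [1.2, 0.02]]
tin in lane mm [13.71223539 85.70294277] want 15,86; dyaw deg 0.08876302870026916
fence outer pred [454.68994332 118.05061208]
```

Relative to the lane the tin measures about (13.7, 85.7) against (15, 86), with yaw within 0.1°. So roughly 1 mm remains at the fence. I have time for one re-grip to push firmly but gently in x, unloaded from the stop.

```bash
python3 - <<'E'
from plant import env
from h import *
p=PL+[.0009,.0028,HT+.0005]
env.servo_line(p,max_speed=.12); env.move_gripper(.032,effort=50)
o=env.get_obs();print("grip",o["gripper_width"],o["force"].round(1))
p=p+[0,-.001,.002]; env.servo_line(p,max_speed=.03); env.dwell(.1); o=env.get_obs();print("free",o["force"].round(1),((o["position"]-PL)*1e3).round(2))
p=push(env,p,[1,0,0],12,5,.0005)
p=push(env,p,[0,1,0],8,3,.0005)
p=push(env,p,[0,0,-1],8,2.5,.0005)
env.dwell(.1); o=env.get_obs();print("pre",o["force"].round(1),o["torque"].round(2),((o["position"]-PL)*1e3).round(2),o["time"])
E
```

```text
grip 0.03957069829132867 [-1.3 -0.1  4.8]
free [ 0.3 -0.3 -4.6] [ 0.69  1.49 89.04]
push [1. 0. 0.] 3 [-6.2 -0.5 -0.5] [ 1.7   1.89 89.37] [ 2.4  1.8 89.5] 37.7333
push [0. 1. 0.] 6 [-6.  -4.7 -1.5] [ 1.78  3.42 88.88] [ 2.4  4.8 89.5] 39.2333
push [ 0.  0. -1.] 2 [-7.6 -4.8  2.1] [ 1.76  3.49 88.29] [ 2.4  4.8 88.5] 39.7333
pre [-7.2 -5.5  1.9] [-1.25  1.66 -0.26] [ 1.79  3.45 88.29] 39.8333
```

```bash
python3 - <<'E'
from plant import env
from h import *
p=PL+[.0022,.0045,.0885]
p=push(env,p,[0,0,-1],4,4,.0005)
env.move_gripper(.075); o=env.get_obs();print("rel",o["force"].round(1),o["time"])
env.servo_line([*o["position"][:2],HT+.19],max_speed=.12)
env.dwell(.2); s=env.snapshot("wrist")["color"]; b=env.snapshot("side")["color"][190:310,140:260]
a=np.clip(cv2.resize(s[120:240,220:320],(400,480),interpolation=cv2.INTER_CUBIC)*1.5,0,255).astype(np.uint8)
cv2.imwrite("pics/v7.png",np.hstack([a,cv2.copyMakeBorder(cv2.resize(b,(400,400)),0,80,0,0,0)]))
o=env.get_obs();print(o["time"],o["force"].round(1))
E
```

```text
push [ 0.  0. -1.] 2 [-7.7 -6.   7.4] [ 1.75  3.41 87.99] [ 2.2  4.5 87.5] 40.3333
rel [-0.  -0.8 -0.6] 40.775
42.7583 [0.4 0.1 0.7]
```

View pics/v7.png

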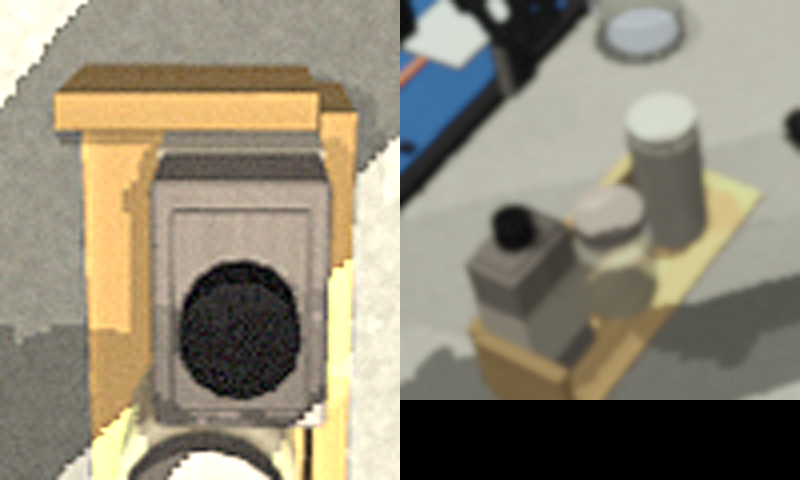

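The tin stands cap up in the corner, cap at about (240,328) in the left half, parallel to the fence and stop. The jar and can are unmoved and the gripper is clear.

```bash
python3 -c "
from plant import env
print(env.job_done())"
```

```text
the job is handed in; nothing more can be done
None
```

The tin was stood upright and released on the open bench, then re-gripped and set cap up in the lane corner, pressed against both the back fence and the end stop; I handed the job in at about 43 s, with the can and jar looking undisturbed in the last pictures and no verdict returned.

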